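# Jog-stick check on a repaired control console

### The job

Two control consoles are back from repair on the bench; check the one with the tall, ball-topped joystick. Tilt that stick well over (about 20 degrees) towards its own panel meter, hold it there for a full second, then let it return to centre and leave it free. Do not swing it to any other side, and leave the short stick alone.

Things in the scene. Friction and masses are not known exactly. Their poses are not given: they have to be found in the camera images.
- tall_console: The console to check: heavy box fixed to the bench, 170 (x) x 130 (y) x 70 mm high, blue top panel. Origin: centre of its underside. On top, a round panel meter (58 mm across, 10 mm high, white dial, black needle) sits 48 mm from the centre towards its +x, the tall stick 30 mm towards its -x. So 'towards the meter' is the console's +x, which may point any way on the bench.
- tall_knob (a point): Centre of the black 30 mm ball on the tall joystick, 170 mm above the bench when upright at rest; z runs up the 10 mm steel shaft. Pivots any way about a point 100 mm below the ball's centre; stops at 30 degrees. Springs centre it: about 3.5 N at the ball holds 20 degrees (ball 34 mm over, 6 mm lower); let go, it springs upright. The needle swings with the tilt.
- short_knob (a point): Centre of the small black barrel knob (22 mm across, 22 mm tall) on the short joystick of the other console, 112 mm above the bench (42 mm above its pivot). That console has the same box, panel and meter; it is a bystander whose stick must not be moved.
Not all that is in view belongs to the job. Leave any brown, red or turquoise look-alike of the tall_console alone.

How it is judged:
On the way:
1. the tall stick is held tilted towards its meter (ball at least 20 mm over) for one second (x of tall_knob in the frame of tall_console above -0.01 m), for 1 s.
At the end, for the whole second after the job is handed in: After the held tilt, the tall stick stands free at its centre (ball within 8 mm of its upright rest place along either axis) and the short stick's knob is within 12 mm of where it began (x of tall_knob in the frame of tall_console between -0.038 and -0.022 m and y of tall_knob in the frame of tall_console between -0.008 and 0.008 m and distance of short_knob from where it was at the start of the episode below 0.012 m); the robot touches nothing.
It fails at once if the tall stick is swung away from the meter (ball more than 18 mm back) (x of tall_knob in the frame of tall_console below -0.048 m).
It fails at once if the tall stick is swung across (ball more than 18 mm to either side) (y of tall_knob in the frame of tall_console above 0.018 m or y of tall_knob in the frame of tall_console below -0.018 m).
It fails at once if the short stick is moved (its knob more than 12 mm) (distance of short_knob from where it was at the start of the episode above 0.012 m).
It also fails if it takes over 29 s, if anything falls off the work surface, if the arm or the gripper's body presses on something with over 40 N, if the wrist force passes 120 N, or if a joint passes its speed limit or range.

### The arm

A 6-joint arm with a two-finger parallel gripper is mounted at the origin on the work surface. World frame = base frame: x ahead of the robot, y to its left, z up, the work surface at z = 0. Lengths are in m, angles in rad, forces in N, time in s.
With the tool pointing down it reaches from about 0.375 to 0.9 m from the base axis. Payload 3.1 kg.
Tool frame: the origin (TCP) lies midway between the tips of the shut fingers; the grasp point (between the pads) lies 19 mm behind it; z points along the fingers, y is the direction in which the jaws open and shut (so a half turn about z gives the same grasp; the last joint's range is limited). The gripper opens to 85 mm and grips with 20 to 120 N. Pads are 22 mm wide; open, the fingers measure 114 mm over their backs; the gripper's body (76 mm by 85 mm) begins 54 mm behind the grasp point. The pads swing forward as they close: fully open they stand 13 mm farther back than shut.
Start: joints at [1.006, 0.527, 1.433, -0, 1.181, -0.178], TCP at [0.236, 0.579, 0.231] pointing down, gripper open.
Joint ranges: [-3.08, 3.08], [-0.75, 2.2], [0.22, 2.44], [-1.43, 4.57], [0, 2.65], [-2.85, 2.85]. Speed limits (rad/s): [2.79, 2.79, 3.14, 3.14, 3.14, 3.14].

### API

Orientations are given as a unit quaternion [x, y, z, w].
In Python, from rig import * gives the robot as it stands.
- The arm moves only by the tool servo_tool, never from a script. Its argument "deltas" is a list of rows, each an object of numbers: "grip": the opening, from 0 (shut) to 1 (fully open); "tx", "ty", "tz": the shift along the world's x, y, z in units of 50 mm (1.0 is 50 mm); "yaw": the turn about the world's z in degrees. A call has 1 to 12 rows; each row shifts and turns the commanded pose from where the row before left it; what a row does not reach is not made up. A row lasts 1/8 s, in which the tool goes at most 62.5 mm and 10.7 degrees, less where a joint would pass 70% of its speed; a pose out of reach is approached as far as the arm can. A call is refused whole if a number of a shift passes 1 or a number of a turn 10.7, either way. A call with a gripper value outside its range is refused whole. The fingers move at their own pace and stop on an object; the grip force is fixed at half the most. Time passes only in rows, so rows that do not move let the fingers close. It gives the time, the measured TCP pose, the force and the opening at its end, in the units of the state.
- read_state(): the state, without advancing time (a new reading comes with each control period).
- get_image(name): name is "scene" or "top" or "wrist"; returns a dict with "frame" (420x560x3 uint8, blue, green, red), "depth" (420x560 float32, m along the optical axis (not along the pixel's ray), 0 where there is no reading), "vertical_fov" (degrees; the focal length in pixels is half the picture's height over the tangent of half this angle, whatever the lens; pixels are square), "cx", "cy" (the principal point, pixels), "rvec" (rotation vector, rad) and "tvec" (3), from world to camera coordinates, as OpenCV has them. Camera axes: x right, y down, z forward; pixel columns grow to the right and rows downward; lengths in m; the calibration is good to about 2 mm. A picture is of the moment at which its call begins.
- close_job(): hands the job in, once; it reports no verdict.
The state is a dict: "clock": time; "joints": joint angles; "qd": joint speeds; "joint_torque": joint torques, N m; "tcp_pos": TCP position; "ee_rot": TCP orientation; "ft_force": force on the tool from outside, world axes, zero at the start; "moment": the same for the moment, N m; "grip_width": opening from 0.0 (shut) to 1.0 (fully open).
Only numpy, scipy, OpenCV 4.12 (cv2) and the standard library are available. Lean on these libraries where they do the work, as an engineer would, in place of code of your own. Each camera call takes 0.05 s, during which the arm holds its last target.

## Working session

There is one attempt and no reset: what is moved stays moved. The work goes in short steps, Python scripts to look and compute and a tool call to move; the robot and the scene stay as the last step left them, time stands still between calls to the robot, and variables do not carry over. Pictures are saved under pics/ and viewed, and the job is handed in when it is done.

Besides the shell and the picture viewer there is one more tool, called as name(argument=value, ...) on one line, values as JSON. servo_tool: Moves the arm, as the interface text tells. Its arguments: {"type":"object","properties":{"deltas":{"type":"array","items":{"type":"object","properties":{"grip":{"type":"number"},"tx":{"type":"number"},"ty":{"type":"number"},"tz":{"type":"number"},"yaw":{"type":"number"}}}}},"required":["deltas"]}

```bash
mkdir -p pics; ls; cat > h.py <<'E'
from rig import *
import numpy as np, cv2
def cam(n):
    d=get_image(n); f=d["frame"].shape[0]/2/np.tan(np.radians(d["vertical_fov"])/2)
    R=cv2.Rodrigues(np.array(d["rvec"],float))[0]; t=np.array(d["tvec"],float).ravel()
    return d,f,R,t
def pts(c,u,v,z=None):
    d,f,R,t=c
    u=np.asarray(u,float);v=np.asarray(v,float)
    ray=np.stack([(u-d["cx"])/f,(v-d["cy"])/f,np.ones_like(u)],-1)@R
    C=-R.T@t
    if z is None:
        return C+ray*d["depth"][v.astype(int),u.astype(int)][...,None]
    return C+ray*((z-C[2])/ray[...,2])[...,None]
E
python3 - <<'E'
from h import *
for n in ("scene","top"):
    c=cam(n); cv2.imwrite(f"pics/{n}0.png",c[0]["frame"]); np.savez(f"{n}0.npz",**c[0]); print(n,-c[2].T@c[3])
s=read_state();print(s)
E
```

```text
pics
scene [ 1.19100419 -0.33040729  1.01670977]
top [0.43481348 0.10826239 1.40027154]
{'clock': 0.1, 'joints': array([ 1.00552284e+00,  5.28352617e-01,  1.43376934e+00,  8.48592847e-06,
        1.18140024e+00, -1.78510946e-01]), 'qd': array([-0.00227246, -0.00266396, -0.00238202, -0.00074255,  0.00123217,
        0.00036338]), 'joint_torque': array([ 3.61893526e-04, -4.43302417e+01, -1.78586483e+01, -2.06427871e-04,
        3.86662476e-03, -3.04008927e-05]), 'tcp_pos': array([0.23537423, 0.57829573, 0.23044566]), 'ee_rot': array([ 1.92179726e-01,  9.81359273e-01, -8.97395187e-04, -3.54233169e-04]), 'ft_force': array([ 0.63419257, -0.07628384,  0.34764342]), 'moment': array([-0.04394806, -0.02124722,  0.02673092]), 'grip_width': 1.0027711098110836}
```

View pics/scene0.png

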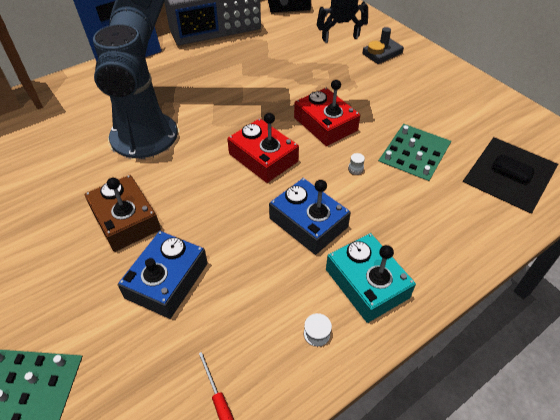

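View pics/top0.png

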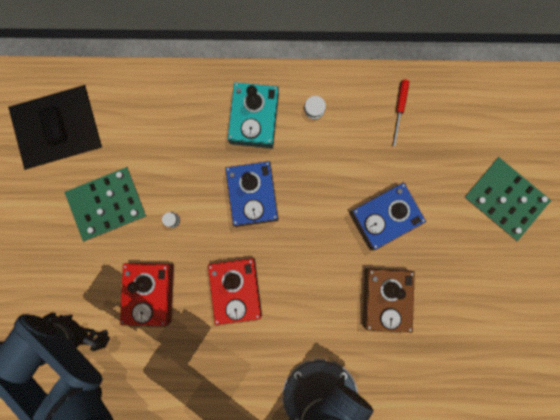

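The tall stick could be confused with these other sticks:
- short blue: scene (152,264), top (399,210)
- teal: scene (386,252), top (253,95)
- red: scene (269,118) and (336,85)
- brown: scene (114,185)

I choose the blue console with the tall ball stick, scene (320,186), top (249,182). Next I'll measure it and check it in a crop.

```bash
python3 - <<'E'
from h import *
def ld(n):
    d=dict(np.load(f"{n}0.npz")); f=210/np.tan(np.radians(d["vertical_fov"])/2)
    return d,f,cv2.Rodrigues(d["rvec"])[0],d["tvec"].ravel()
c={n:ld(n) for n in("top","scene")}
box={"top":(220,155,285,232),"scene":(262,172,356,256)}
for n,(x0,y0,x1,y1) in box.items():
    im=c[n][0]["frame"]; cr=im[y0:y1,x0:x1]
    cv2.imwrite(f"pics/crop_{n}.png",cv2.resize(cr,None,fx=6,fy=6,interpolation=cv2.INTER_NEAREST))
    P=np.zeros(im.shape[:2]+(3,)); vv,uu=np.mgrid[y0:y1,x0:x1]
    p=pts(c[n],uu,vv); hsv=cv2.cvtColor(cr,cv2.COLOR_BGR2HSV)
    blue=(abs(hsv[...,0].astype(int)-112)<15)&(hsv[...,1]>130)&(abs(p[...,2]-.07)<.01)
    # panel hull by minAreaRect of rectified points (incl. all at z~.07-.085)
    m=blue
    r=cv2.minAreaRect((p[m][:,:2]*1000).astype(np.float32)); print(n,"panel",r,m.sum())
    w=(hsv[...,1]<60)&(hsv[...,2]>150)&(abs(p[...,2]-.08)<.012)
    k,l,s,ce=cv2.connectedComponentsWithStats(w.astype(np.uint8)); i=1+np.argmax(s[1:,4])
    print(" dial",s[i],ce[i]+[x0,y0],pts(c[n],ce[i][0]+x0,ce[i][1]+y0,.08), p[l==i].mean(0))
    kb=p[...,2]>.14
    k,l,s,ce=cv2.connectedComponentsWithStats(kb.astype(np.uint8)); i=1+np.argmax(s[1:,4])
    print(" knob",s[i],ce[i]+[x0,y0],pts(c[n],ce[i][0]+x0,ce[i][1]+y0,.17),p[l==i].mean(0),p[l==i].max(0))
E
```

```text
top panel ((578.9100952148438, 203.67669677734375), (162.69264221191406, 121.49989318847656), 8.885287284851074) 1568
 dial [ 25  46  17  17 201] [252.9800995  208.84079602] [0.53333478 0.19684451 0.08      ] [0.5333054  0.19681234 0.08049628]
 knob [ 21  17  12  12 104] [246.75961538 177.60576923] [0.60818924 0.20846424 0.17      ] [0.60687622 0.20770471 0.17928275] [0.62215742 0.22337743 0.18672342]
scene panel ((579.3212890625, 200.3334503173828), (164.78028869628906, 127.39850616455078), 9.414557456970215) 1520
 dial [ 25  14  19  15 208] [296.00961538 193.375     ] [0.53232639 0.19381587 0.08      ] [0.53192283 0.19413592 0.0795236 ]
 knob [ 53   7  12  17 134] [320.29104478 186.32835821] [0.61129212 0.20377428 0.17      ] [0.61837209 0.19724408 0.18010727] [1.19100419 0.21679981 1.01670977]
```

```bash
python3 -c "
import cv2,numpy as np
a=cv2.imread('pics/crop_top.png');b=cv2.imread('pics/crop_scene.png')
a=cv2.resize(a,(330,391));b=cv2.resize(b,(438,391));cv2.imwrite('pics/crops.png',np.hstack([a,b]))"
```

```text
(no output)
```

View pics/crops.png

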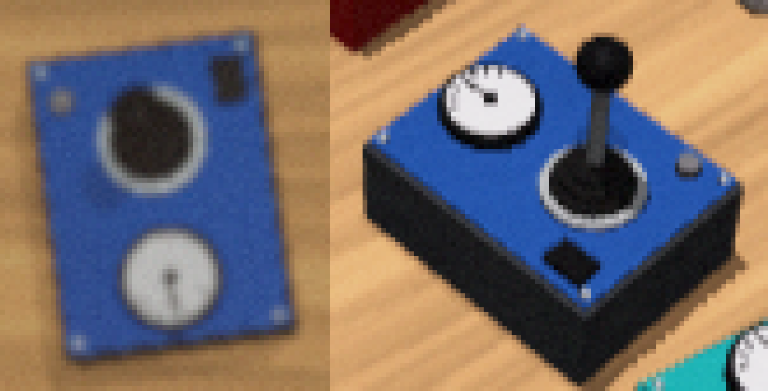

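The crop confirms a blue console with a tall ball stick and its meter towards world −x. The console's +x is about (−0.988, −0.156), a heading of 189°. The ball is near (0.609, 0.206, 0.17), which agrees with panel centre −30 mm. I'll grip the ball with the jaws across that axis, so I'm moving to hover above it first.

servo_tool(deltas=[{"tx":0.68,"ty":-0.68,"yaw":2.85,"tz":0.2,"grip":1},{"tx":0.68,"ty":-0.68,"yaw":2.85,"tz":0.2,"grip":1},{"tx":0.68,"ty":-0.68,"yaw":2.85,"grip":1},{"tx":0.68,"ty":-0.68,"yaw":2.85,"grip":1},{"tx":0.68,"ty":-0.68,"yaw":2.85,"grip":1},{"tx":0.68,"ty":-0.68,"yaw":2.85,"grip":1},{"tx":0.68,"ty":-0.68,"yaw":2.85,"grip":1},{"tx":0.68,"ty":-0.68,"yaw":2.85,"grip":1},{"tx":0.68,"ty":-0.68,"yaw":2.85,"grip":1},{"tx":0.68,"ty":-0.68,"yaw":2.85,"grip":1},{"tx":0.68,"ty":-0.68,"yaw":2.85,"grip":1},{"grip":1}])

```text
$.deltas[2]: bad value
```

servo_tool(deltas=[{"grip":1}])

```text
$.deltas[0]: bad value
```

```bash
python3 - <<'E'
from h import *
c=cam("wrist"); cv2.imwrite("pics/w1.png",c[0]["frame"]); np.savez("w1.npz",**c[0]); s=read_state(); print(s["clock"],s["tcp_pos"],s["ee_rot"],s["joints"],-c[2].T@c[3])
from scipy.spatial.transform import Rotation as R
print(R.from_quat(s["ee_rot"]).as_matrix()[:,1])
vv,uu=np.mgrid[0:420,0:560]; p=pts(c,uu,vv); d=c[0]["depth"]
m=(p[...,2]>.155)&(p[...,2]<.19)&(d>0)&(np.hypot(p[...,0]-.609,p[...,1]-.206)<.03)
print(m.sum()); 
v,u=np.where(m); print(u.min(),u.max(),v.min(),v.max(),p[m].min(0),p[m].max(0))
q=p[m]; A=np.c_[2*q,np.ones(len(q))]; x=np.linalg.lstsq(A,(q**2).sum(1),rcond=None)[0]; print("sphere",x[:3],np.sqrt(x[3]+x[:3]@x[:3]))
h=cv2.cvtColor(c[0]["frame"],cv2.COLOR_BGR2HSV)
b=(abs(h[...,0].astype(int)-112)<15)&(h[...,1]>130)&(abs(p[...,2]-.07)<.008)
print(cv2.minAreaRect((p[b][:,:2]*1000).astype(np.float32)))
w=(h[...,1]<60)&(h[...,2]>150)&(abs(p[...,2]-.08)<.006)&(np.hypot(p[...,0]-.533,p[...,1]-.195)<.04)
print("dial",w.sum(),p[w].mean(0) if w.any() else 0)
E
```

```text
0.15 [0.23545061 0.57836854 0.23055075] [ 1.92202388e-01  9.81354952e-01 -7.80650126e-04 -3.02985492e-04] [ 1.00548649e+00  5.28270187e-01  1.43359816e+00 -3.04333862e-06
  1.18139908e+00 -1.78496768e-01] [0.15989717 0.60940452 0.37431685]
[ 0.37723706  0.92611527 -0.00164866]
0Traceback (most recent call last):
  File "<stdin>", line 8, in <module>
    return umr_minimum(a, axis, None, out, keepdims, initial, where)
ValueError: zero-size array to reduction operation minimum which has no identity
```

View pics/w1.png

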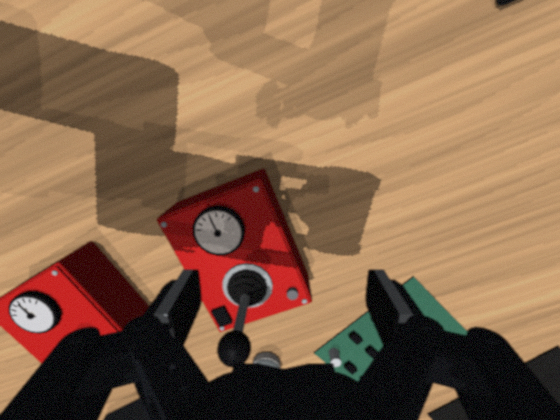

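The call was refused because every field has to be present, so the arm hasn't moved. The wrist view still shows only the red look-alikes, at (235,250) and (60,310). I'll send it again with full rows.

servo_tool(deltas=[{"tx":0.68,"ty":-0.68,"tz":0.2,"yaw":2.85,"grip":1},{"tx":0.68,"ty":-0.68,"tz":0.2,"yaw":2.85,"grip":1},{"tx":0.68,"ty":-0.68,"tz":0,"yaw":2.85,"grip":1},{"tx":0.68,"ty":-0.68,"tz":0,"yaw":2.85,"grip":1},{"tx":0.68,"ty":-0.68,"tz":0,"yaw":2.85,"grip":1},{"tx":0.68,"ty":-0.68,"tz":0,"yaw":2.85,"grip":1},{"tx":0.68,"ty":-0.68,"tz":0,"yaw":2.85,"grip":1},{"tx":0.68,"ty":-0.68,"tz":0,"yaw":2.85,"grip":1},{"tx":0.68,"ty":-0.68,"tz":0,"yaw":2.85,"grip":1},{"tx":0.68,"ty":-0.68,"tz":0,"yaw":2.85,"grip":1},{"tx":0.68,"ty":-0.68,"tz":0,"yaw":2.85,"grip":1},{"tx":0,"ty":0,"tz":0,"yaw":0,"grip":1}])

```text
clock: 1.65
tcp_pos: [0.6122, 0.2018, 0.2507]
ee_rot: [-0.078, 0.997, -0.0, 0.0]
ft_force: [-0.4, 0.9, 0.1]
grip_width: 0.996
```

```bash
cat > m.py <<'E'
from h import *
from scipy.spatial.transform import Rotation as R
import sys
n=sys.argv[1]
c=cam("wrist"); cv2.imwrite(f"pics/{n}.png",c[0]["frame"]); s=read_state(); print(s["clock"],s["tcp_pos"],s["joints"])
y=R.from_quat(s["ee_rot"]).as_matrix()[:,1]; print("jaw dir deg",np.degrees(np.arctan2(y[1],y[0])))
vv,uu=np.mgrid[0:420,0:560]; p=pts(c,uu,vv); d=c[0]["depth"]
h=cv2.cvtColor(c[0]["frame"],cv2.COLOR_BGR2HSV)
b=(abs(h[...,0].astype(int)-112)<15)&(h[...,1]>130)&(abs(p[...,2]-.07)<.008)
print(cv2.minAreaRect((p[b][:,:2]*1000).astype(np.float32)))
w=(h[...,1]<60)&(h[...,2]>150)&(abs(p[...,2]-.08)<.006)&(np.hypot(p[...,0]-.533,p[...,1]-.195)<.04)
print("dial",w.sum(),p[w].mean(0) if w.any() else 0)
m=(p[...,2]>.16)&(p[...,2]<.19)&(d>0)&(np.hypot(p[...,0]-.609,p[...,1]-.206)<.025)
print(m.sum())
if m.any():
    v,u=np.where(m); print(u.min(),u.max(),v.min(),v.max(),p[m].min(0),p[m].max(0))
    q=p[m]; A=np.c_[2*q,np.ones(len(q))]; x=np.linalg.lstsq(A,(q**2).sum(1),rcond=None)[0]; print("sphere",x[:3],np.sqrt(x[3]+x[:3]@x[:3]))
E
python3 m.py w2
```

```text
1.7 [0.61037484 0.20339834 0.25057459] [ 1.48138282e-01  5.33872233e-01  1.36162879e+00  2.88317212e-04
  1.24722285e+00 -1.57996299e+00]
jaw dir deg 99.00763887756726
((595.0908813476562, 136.24037170410156), (443.13714599609375, 309.04119873046875), 39.454776763916016)
dial 281 [0.52748488 0.17790907 0.08176642]
1034
272 307 201 236 [0.59599427 0.19171632 0.16738325] [0.62410068 0.22067593 0.18723848]
sphere [0.61079977 0.20637474 0.17166856] 0.014597874167983567
```

View pics/w2.png

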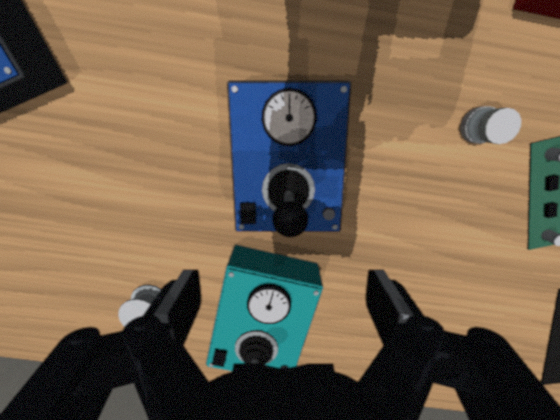

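The wrist view shows the blue panel straight ahead. The dial is at (289,117), the ball at (289,218), and teal is clear below. The sphere fit gives (0.611, 0.206, 0.172) with r 14.6 mm, which matches the spec. I'll descend around the ball.

servo_tool(deltas=[{"tx":0,"ty":0.03,"tz":-0.4,"yaw":0,"grip":1},{"tx":0,"ty":0,"tz":-0.4,"yaw":0,"grip":1},{"tx":0,"ty":0,"tz":-0.4,"yaw":0,"grip":1},{"tx":0,"ty":0,"tz":-0.4,"yaw":0,"grip":1},{"tx":0,"ty":0,"tz":-0.4,"yaw":0,"grip":1},{"tx":0,"ty":0,"tz":0,"yaw":0,"grip":1},{"tx":0,"ty":0,"tz":0,"yaw":0,"grip":1}])

```text
clock: 2.58
tcp_pos: [0.6096, 0.2071, 0.152]
ee_rot: [-0.081, 0.997, 0.0, 0.0]
ft_force: [0.6, 0.2, 0.4]
grip_width: 1.001
```

```bash
python3 m.py w3; python3 -c "
from h import *
c=cam('scene');cv2.imwrite('pics/s3.png',cv2.resize(c[0]['frame'][100:280,200:440],None,fx=3,fy=3))"
```

```text
2.625 [0.60997672 0.20699831 0.15235389] [ 1.53927838e-01  6.43476088e-01  1.45408481e+00  1.12414844e-04
  1.04242862e+00 -1.57800481e+00]
jaw dir deg 99.22919265938954
((623.6675415039062, 209.46090698242188), (250.8763885498047, 124.93793487548828), 9.042485237121582)
dial 2976 [0.5358271  0.19230558 0.08184584]
2915
253 312 260 321 [0.59552733 0.19167807 0.16359467] [0.6225279  0.22105298 0.18768278]
sphere [0.61075446 0.20651729 0.17163863] 0.014587849696147655
```

View pics/s3.png

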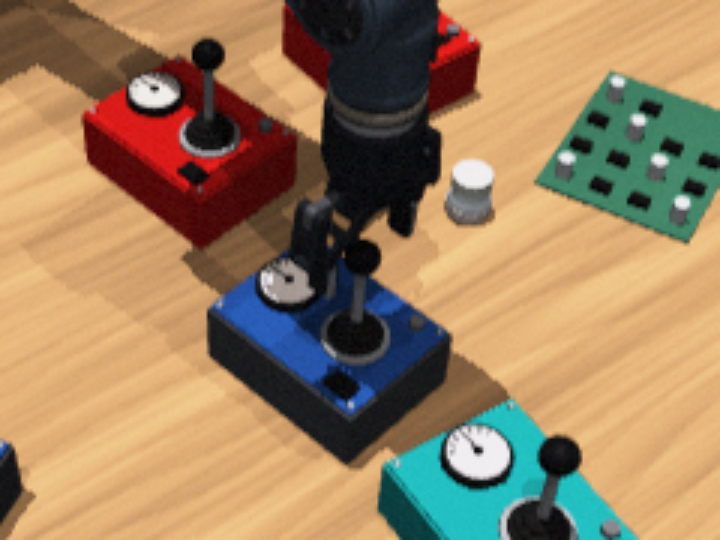

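View pics/w3.png

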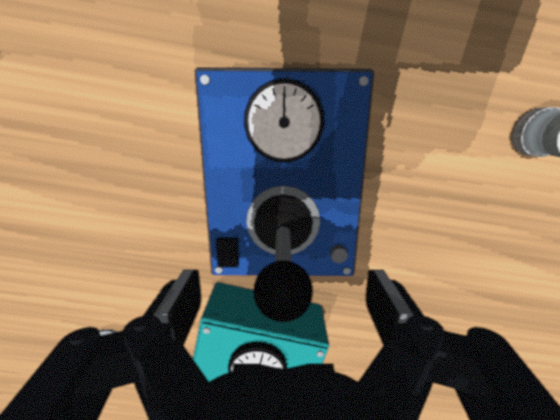

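The ball sits between the pads in the wrist view at (283,290), but in the scene view the fingers look like they're behind it. I'll project the TCP and pads into both views before closing.

```bash
python3 - <<'E'
from h import *
T=np.array([.610,.207,.152]); y=np.array([-.156,.988,0])
P=np.array([T,T+[0,0,.025]+0*y,T+[0,0,.025]+.0425*y,T+[0,0,.025]-.0425*y,[.611,.2065,.1717]])
for n in("scene","wrist"):
    c=cam(n); d,f,R,t=c
    K=np.array([[f,0,d["cx"]],[0,f,d["cy"]],[0,0,1]])
    q=cv2.projectPoints(P,d["rvec"],d["tvec"],K,None)[0].reshape(-1,2); print(n,q.round(0).tolist(), ((q-[200,100])*3).round(0).tolist() if n=="scene" else "")
    if n=="wrist":
        for u,v in((185,290),(382,290),(283,290)): print(u,v,pts(c,u,v))
    else:
        for u,v in((307,193),(310,190),(334,175),(321,184)): print(u,v,pts(c,u,v))
E
```

```text
scene [[321.0, 191.0], [321.0, 183.0], [333.0, 174.0], [309.0, 193.0], [321.0, 185.0]] [[362.0, 272.0], [364.0, 250.0], [399.0, 223.0], [327.0, 278.0], [363.0, 256.0]]
307 193 [0.62584218 0.15134033 0.19349573]
310 190 [0.62798947 0.15787277 0.20138012]
334 175 [0.60797813 0.24783909 0.17926656]
321 184 [0.61369231 0.20313312 0.18058543]
wrist [[284.0, 267.0], [285.0, 294.0], [373.0, 294.0], [196.0, 293.0], [283.0, 289.0]] 
185 290 [0.60932376 0.16206462 0.18577181]
382 290 [0.59316416 0.24657857 0.18925796]
283 290 [0.6034077  0.20514848 0.18413283]
```

The projected pads land on the imaged fingertips, so the jaws do straddle the ball and it is safe to close.

servo_tool(deltas=[{"tx":0,"ty":0,"tz":0,"yaw":0,"grip":0.5},{"tx":0,"ty":0,"tz":0,"yaw":0,"grip":0.4},{"tx":0,"ty":0,"tz":0,"yaw":0,"grip":0.2},{"tx":0,"ty":0,"tz":0,"yaw":0,"grip":0.2},{"tx":0,"ty":0,"tz":0,"yaw":0,"grip":0.2},{"tx":0,"ty":0,"tz":0,"yaw":0,"grip":0.2}])

```text
clock: 3.52
tcp_pos: [0.61, 0.2063, 0.1516]
ee_rot: [-0.08, 0.997, -0.0, 0.0]
ft_force: [-0.9, -0.5, 3.3]
grip_width: 0.318
```

The opening reads 0.318, about 27 mm, so the ball is held. I'll do the first half of the tilt, 17 mm, and then check.

servo_tool(deltas=[{"tx":-0.11,"ty":-0.018,"tz":-0.005,"yaw":0,"grip":0.2},{"tx":-0.11,"ty":-0.018,"tz":-0.01,"yaw":0,"grip":0.2},{"tx":-0.11,"ty":-0.018,"tz":-0.015,"yaw":0,"grip":0.2},{"tx":0,"ty":0,"tz":0,"yaw":0,"grip":0.2}])

```text
clock: 4.03
tcp_pos: [0.5934, 0.2037, 0.1503]
ee_rot: [-0.08, 0.997, 0.0, 0.001]
ft_force: [3.4, 0.5, 3.5]
grip_width: 0.321
```

```bash
python3 - <<'E'
from h import *
c=cam('scene');a=cv2.resize(c[0]['frame'][130:260,250:380],(390,390))
c=cam('wrist');b=cv2.resize(c[0]['frame'][150:420,140:410],(390,390))
cv2.imwrite('pics/p4.png',np.hstack([a,b])); s=read_state(); print(s["tcp_pos"],s["ft_force"],s["moment"],s["clock"])
E
```

```text
[0.59365661 0.20368691 0.15028171] [3.65723257 0.09295055 4.2909033 ] [ 0.15658345 -0.62143864  0.03686527] 4.125
```

View pics/p4.png

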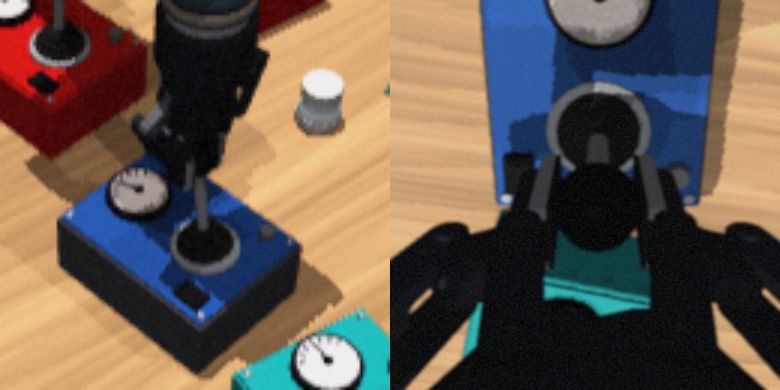

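The pads hold the ball in the right-hand crop at (598,205). The stick leans towards the meter and the reaction is about +3.6 N in x. I'll go on to about 34 mm.

servo_tool(deltas=[{"tx":-0.11,"ty":-0.018,"tz":-0.025,"yaw":0,"grip":0.2},{"tx":-0.11,"ty":-0.018,"tz":-0.03,"yaw":0,"grip":0.2},{"tx":-0.12,"ty":-0.018,"tz":-0.035,"yaw":0,"grip":0.2},{"tx":0,"ty":0,"tz":0,"yaw":0,"grip":0.2}])

```text
clock: 4.62
tcp_pos: [0.5765, 0.2009, 0.1457]
ee_rot: [-0.08, 0.997, -0.0, 0.001]
ft_force: [3.1, 0.0, 5.0]
grip_width: 0.319
```

```bash
python3 - <<'E'
from h import *
c=cam('scene');a=cv2.resize(c[0]['frame'][130:260,250:380],(390,390))
c=cam('wrist');b=cv2.resize(c[0]['frame'][150:420,140:410],(390,390))
cv2.imwrite('pics/p5.png',np.hstack([a,b])); s=read_state(); print(s["tcp_pos"],s["ft_force"],s["moment"],s["clock"])
vv,uu=np.mgrid[150:350,200:370]; p=pts(c,uu,vv); h=np.hypot(p[...,0]-.576,p[...,1]-.201)
m=(p[...,2]>.155)&(p[...,2]<.19)&(h<.012); q=p[m]; print(m.sum(),q.mean(0),q.max(0))
A=np.c_[2*q,np.ones(len(q))]; x=np.linalg.lstsq(A,(q**2).sum(1),rcond=None)[0]; print("sphere",x[:3],np.sqrt(x[3]+x[:3]@x[:3]))
E
```

```text
[0.57682496 0.20096611 0.14575707] [ 3.03972816 -0.01381516  5.69500722] [ 0.09456219 -0.71526237  0.06322046] 4.725
2466 [0.57414249 0.2005222  0.17569006] [0.58795982 0.21288862 0.18250745]
sphere [0.5805826  0.20093512 0.16705207] 0.014351593149159661
```

View pics/p5.png

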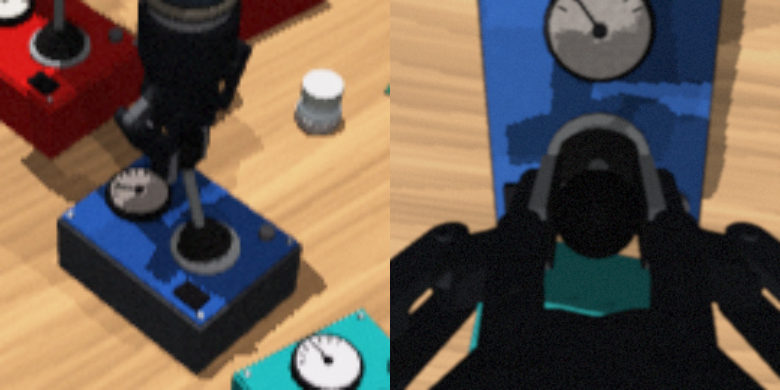

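The needle has swung and the ball is fitted at (0.581, 0.201), about 31 mm over with no sideways drift. I'll add 3 mm and hold for well over a second.

servo_tool(deltas=[{"tx":-0.06,"ty":-0.01,"tz":-0.02,"yaw":0,"grip":0.2},{"tx":0,"ty":0,"tz":0,"yaw":0,"grip":0.2},{"tx":0,"ty":0,"tz":0,"yaw":0,"grip":0.2},{"tx":0,"ty":0,"tz":0,"yaw":0,"grip":0.2},{"tx":0,"ty":0,"tz":0,"yaw":0,"grip":0.2},{"tx":0,"ty":0,"tz":0,"yaw":0,"grip":0.2},{"tx":0,"ty":0,"tz":0,"yaw":0,"grip":0.2},{"tx":0,"ty":0,"tz":0,"yaw":0,"grip":0.2},{"tx":0,"ty":0,"tz":0,"yaw":0,"grip":0.2},{"tx":0,"ty":0,"tz":0,"yaw":0,"grip":0.2},{"tx":0,"ty":0,"tz":0,"yaw":0,"grip":0.2},{"tx":0,"ty":0,"tz":0,"yaw":0,"grip":0.2}])

```text
clock: 6.22
tcp_pos: [0.5746, 0.2006, 0.145]
ee_rot: [-0.08, 0.997, 0.0, 0.001]
ft_force: [4.3, 0.8, 6.5]
grip_width: 0.317
```

```bash
python3 - <<'E'
from h import *
c=cam('wrist');b=c[0]['frame'][100:420,140:410]
cv2.imwrite('pics/p6.png',b); s=read_state(); print(s["tcp_pos"],s["ft_force"],s["clock"],s["grip_width"])
vv,uu=np.mgrid[150:350,200:370]; p=pts(c,uu,vv); h=np.hypot(p[...,0]-.575,p[...,1]-.201)
m=(p[...,2]>.155)&(p[...,2]<.19)&(h<.012); q=p[m]
A=np.c_[2*q,np.ones(len(q))]; x=np.linalg.lstsq(A,(q**2).sum(1),rcond=None)[0]; print("sphere",x[:3],np.sqrt(x[3]+x[:3]@x[:3]))
E
```

```text
[0.57461485 0.20058958 0.14498883] [4.32959917 0.44907559 5.13948427] 6.275 0.32129669918932824
sphere [0.57855249 0.20060356 0.16635753] 0.01438356056986841
```

View pics/p6.png

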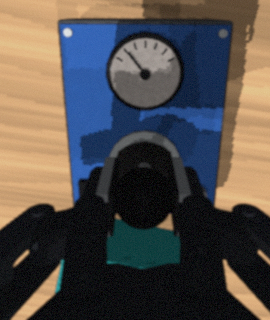

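It held about 33 mm over for 1.4 s. Next I'll bring it back along the same arc while still gripped, so it can't overshoot.

servo_tool(deltas=[{"tx":0.11,"ty":0.018,"tz":0.035,"yaw":0,"grip":0.2},{"tx":0.11,"ty":0.018,"tz":0.03,"yaw":0,"grip":0.2},{"tx":0.11,"ty":0.018,"tz":0.025,"yaw":0,"grip":0.2},{"tx":0.11,"ty":0.018,"tz":0.015,"yaw":0,"grip":0.2},{"tx":0.11,"ty":0.018,"tz":0.01,"yaw":0,"grip":0.2},{"tx":0.1,"ty":0.015,"tz":0.005,"yaw":0,"grip":0.2},{"tx":0,"ty":0,"tz":0,"yaw":0,"grip":0.2},{"tx":0,"ty":0,"tz":0,"yaw":0,"grip":0.2}])

```text
clock: 7.28
tcp_pos: [0.6022, 0.2054, 0.1501]
ee_rot: [-0.08, 0.997, -0.0, -0.004]
ft_force: [-2.4, -0.3, 8.6]
grip_width: 0.317
```

```bash
python3 - <<'E'
from h import *
c=cam('wrist'); s=read_state(); print(s["tcp_pos"],s["ft_force"],s["clock"],s["grip_width"])
vv,uu=np.mgrid[150:350,200:370]; p=pts(c,uu,vv); h=np.hypot(p[...,0]-.607,p[...,1]-.206)
m=(p[...,2]>.155)&(p[...,2]<.19)&(h<.012); q=p[m]
A=np.c_[2*q,np.ones(len(q))]; x=np.linalg.lstsq(A,(q**2).sum(1),rcond=None)[0]; print("sphere",x[:3],np.sqrt(x[3]+x[:3]@x[:3]))
E
```

```text
[0.60217233 0.20537539 0.15010269] [-1.17865266 -0.64198039  8.86093983] 7.325 0.3175393953272406
sphere [0.60543511 0.20531702 0.17274554] 0.013501057793638905
```

The ball is 5 mm from centre and still held. That's inside the safe band, so I'll open and look.

servo_tool(deltas=[{"tx":0,"ty":0,"tz":0,"yaw":0,"grip":0.45},{"tx":0,"ty":0,"tz":0,"yaw":0,"grip":0.7},{"tx":0,"ty":0,"tz":0,"yaw":0,"grip":1},{"tx":0,"ty":0,"tz":0,"yaw":0,"grip":1},{"tx":0,"ty":0,"tz":0,"yaw":0,"grip":1},{"tx":0,"ty":0,"tz":0,"yaw":0,"grip":1}])

```text
clock: 8.07
tcp_pos: [0.6057, 0.2057, 0.1503]
ee_rot: [-0.08, 0.997, -0.0, -0.0]
ft_force: [0.1, 0.4, 0.8]
grip_width: 0.997
```

```bash
python3 m.py w7
```

```text
8.125 [0.60574927 0.20565154 0.15033566] [ 1.52889716e-01  6.41247792e-01  1.46633196e+00  7.52161685e-07
  1.03400928e+00 -1.57823106e+00]
jaw dir deg 99.1858922523379
((618.1077880859375, 208.4117431640625), (239.55003356933594, 124.9033203125), 8.85244369506836)
dial 3011 [0.53539055 0.19238031 0.08183842]
2946
254 313 268 330 [0.59537109 0.19129648 0.16299897] [0.62135667 0.22083073 0.18720086]
sphere [0.61058451 0.20606644 0.17158223] 0.014603435933311761
```

View pics/w7.png

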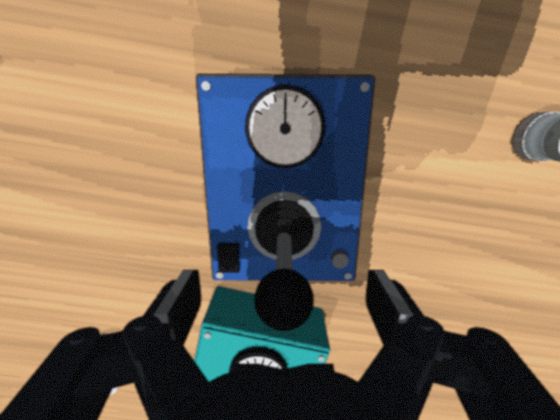

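The stick is free and upright at (0.6106, 0.2061), the needle is centred, and the jaws are clear either side of the ball at (284,298). I'll raise straight up.

servo_tool(deltas=[{"tx":0,"ty":0,"tz":0.5,"yaw":0,"grip":1},{"tx":0,"ty":0,"tz":0.5,"yaw":0,"grip":1},{"tx":0,"ty":0,"tz":0.5,"yaw":0,"grip":1},{"tx":0,"ty":0,"tz":0.5,"yaw":0,"grip":1},{"tx":0,"ty":0,"tz":0.4,"yaw":0,"grip":1},{"tx":0,"ty":0,"tz":0,"yaw":0,"grip":1},{"tx":0,"ty":0,"tz":0,"yaw":0,"grip":1}])

```text
clock: 9.0
tcp_pos: [0.6051, 0.2056, 0.2694]
ee_rot: [-0.08, 0.997, -0.0, -0.001]
ft_force: [0.7, -0.1, -0.1]
grip_width: 0.998
```

```bash
python3 m.py w8; python3 -c "
from h import *
c=cam('scene');cv2.imwrite('pics/s8.png',c[0]['frame']);a=np.load('scene0.npz')['frame']
d=cv2.absdiff(a,c[0]['frame'])[230:315,115:210];print(d.mean(),d.max())
s=read_state();print(s['ft_force'],s['clock'])"
```

```text
9.05 [0.60491876 0.20552531 0.26899859] [ 1.52901456e-01  5.10502779e-01  1.35084395e+00 -1.92183023e-05
  1.28273029e+00 -1.57825681e+00]
jaw dir deg 99.18837632551688
((592.841796875, 124.86662292480469), (457.4053649902344, 322.23516845703125), 40.12297821044922)
dial 335 [0.5298548  0.17894836 0.08180851]
887
266 299 202 235 [0.59574946 0.19110801 0.16681602] [0.62389252 0.22024333 0.18730943]
sphere [0.61069863 0.20591756 0.17159515] 0.014654739837099265
5.0781424148606815 17
[-1.43642726 -0.40799176 -0.34793299] 9.1
```

View pics/s8.png

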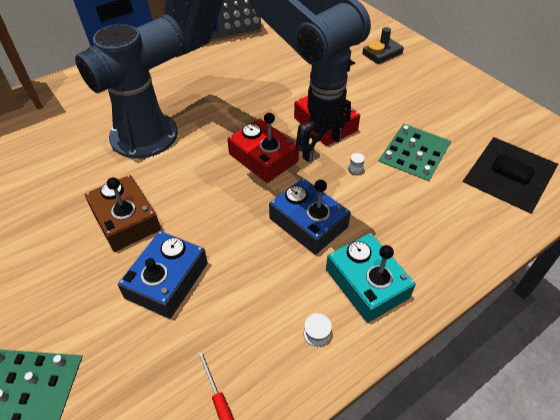

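The tall stick is upright at (320,186), the same pixel as at the start. The short blue console at (163,270) is unchanged apart from image noise, and the gripper is clear above. I'm handing in.

```bash
python3 -c "
from rig import *
print(close_job())"
```

```text
the job is handed in; nothing more can be done
None
```

I gripped the ball on the tall stick of the blue console and tilted it about 33 mm (19°) towards its meter. I held it there for about 1.4 s, brought it back along the same arc, opened the gripper and lifted clear. The job was handed in at about 9 s; no verdict was reported.

- **Tall stick:** the last check put the ball at (0.611, 0.206, 0.172), within 1 mm of where it started. The needle was back at centre when the jaws opened, and the sideways drift I measured during the tilt stayed around 1 mm.
- **Short stick and look-alikes:** the short console showed only image noise against the first picture. I touched none of the look-alikes.
- **What disagreed:**
  - My first move call was refused for missing fields, and nothing moved.
  - On the way back, the ball was still 5 mm short of centre when I opened the gripper. It sprang upright from there.

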